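# Draw the specimen drawer out to its stop

### The arm

A 6-joint arm with a two-finger parallel gripper is mounted at the origin on the work surface. World frame = base frame: x ahead of the robot, y to its left, z up, the work surface at z = 0. Lengths are in m, angles in rad, forces in N, time in s.
With the tool pointing down it reaches from about 0.3 to 0.775 m from the base axis. Payload 14.6 kg.
Tool frame: the origin (TCP) lies midway between the tips of the shut fingers; the grasp point (between the pads) lies 19 mm behind it; z points along the fingers, y is the line along which they close (so a half turn about z gives the same grasp; the last joint's range is limited). The gripper opens to 94 mm and grips with 3 to 60 N. Pads are 16 mm wide; open, the fingers measure 119 mm over their backs; the gripper's body (75 mm by 177 mm) begins 78 mm behind the grasp point.
Start: joints at [-0.067, 0.3, 1.521, -0, 1.321, -0.067], TCP at [0.55, -0, 0.205] pointing down, gripper open.
Joint ranges: [-3.03, 3.03], [-0.79, 2.21], [0.23, 2.52], [-1.04, 4.18], [0, 3.07], [-2.55, 2.55]. Speed limits (rad/s): [2.22, 2.22, 2.57, 3.14, 3.14, 3.14].

### API

Orientations are given as a rotation vector (axis times angle).
In Python, from station import manip, grab_frame, camera_model, search_frame, silhouettes gives the robot as it stands.
- The arm moves only by the tool carry_out, never from a script. Its argument "series" is a list of rows, each an object of numbers: "gripper": the closure, from 0 (fully open) to 1 (shut); "tx", "ty", "tz": the shift along the tool's x, y, z in units of 3 cm (1.0 is 3 cm); "rx", "ry", "rz": the turn, a rotation vector about the tool's x, y, z in units of 45 degrees (1.0 is 45 degrees). A call has 1 to 10 rows; each row shifts and turns the commanded pose from where the row before left it, along the tool's axes as they then stand; what a row does not reach is not made up. A row lasts 1/8 s, in which the tool goes at most 62.5 mm and 10.7 degrees, less where a joint would pass 70% of its speed; a pose out of reach is approached as far as the arm can. A call with a number of a shift or a turn outside -1 to 1 is refused whole. A call with a gripper value outside its range is refused whole. The fingers move at their own pace and stop on an object; "force" is the grip in N (left out, the last holds). Time passes only in rows, so rows that do not move let the fingers close. It gives the time, the measured TCP pose, the force, the opening and the grip force at its end, in the units of the state.
- manip.observe(): the state, without advancing time (a new reading comes with each control period).
- grab_frame(name): name is "scene" or "side" or "wrist"; returns the picture (480x640x3 uint8, blue, green, red); there is no depth.
- camera_model(name): a dict with "fx", "fy", "cx", "cy" (pixels), "cam_to_world" (4x4, takes a point from camera to world coordinates); the wrist camera has in their place "tool_from_camera" (4x4, takes a point from camera to tool coordinates, whose origin is the TCP and whose axes are the flange's). Camera axes: x right, y down, z forward; pixel columns grow to the right and rows downward; lengths in m; the calibration is good to about 2 mm. A picture is of the moment at which its call begins: read the wrist's pose just before it. camera_model takes no time and is no camera call.
- manip.finish_job(): hands the job in; it is judged then, once.
Trained networks look in the newest picture that a camera, given by its name, has taken for a name from the list of things; names that differ only in an ending like _2 or _b are one class to them, and where a whole thing is asked for, a point or a joint stands for the part that bears it (a point fixed in the world has none). Each returns a list of dicts, best first, with "p" (0 to 1); they miss things now and then, are a little off and sometimes report something else, mostly with a low value. They report only what shows in the picture. A call takes as long as a camera call.
- search_frame(camera, target): "point" ([column, row] in pixels, amid what is visible of it).
- silhouettes(camera, target): "pixels" (480x640 bool, what is visible of it) and "point" ([column, row] in pixels, amid what is visible of it).
The state is a dict: "t": time; "joint_pos": joint angles; "qd": joint speeds; "joint_efforts": joint torques, N m; "tool_pos": TCP position; "tool_rot": TCP orientation; "ft_force": force on the tool from outside, world axes, zero at the start; "torque": the same for the moment, N m; "grip_width": finger opening in m; "finger_force": force on a finger pad.
Only numpy, scipy, OpenCV 4.12 (cv2) and the standard library are available. Lean on these libraries where they do the work, as an engineer would, in place of code of your own. Each camera call takes 0.05 s, during which the arm holds its last target. There are 200 camera calls.

### The job

The microscope lamp has been left standing in front of the specimen cabinet. Move the lamp out of the drawer's way, upright, then draw the cabinet's top drawer all the way out until it sits snug against the rubber buffer of its hidden stop, easing up to it without wrenching the buffer flat, and leave it there. The drawer must not knock the lamp, the jars in it must stay standing, and the other things on the bench and the cabinet stay where they are.

Things in the scene. Friction and masses are not known exactly. Their poses are not given: they have to be found in the camera images.
- cabinet_front (a point): Fixed bench-top specimen cabinet, painted sheet steel, 240 mm wide, 270 deep, 136 high, two drawers one above the other. Point: middle of the lower front edge of its body, on the bench. Its x axis points from front to back, so the drawers come out along -x; z is up. The face of a shut drawer lies at x = -6 mm. The lower drawer has the same pull, 57 mm further down, and is not part of the job.
- pull (a point): Finger pull of the TOP drawer: an aluminium channel across its front, open upward, 200 mm long (cabinet y), 30 wide inside between drawer face and outer lip (4 thick), 26 deep. Point: middle of its mouth, half-way between face and lip, level with the lip's top, 124 mm above the bench; moves with the drawer, axes as the cabinet's. The drawer front rises 2 mm, the cabinet's top 12 mm above it.
- drawer (a joint): How far the top drawer is out, m: 0 shut. Starts shut or up to 12 mm ajar. It rubs on its runners (about 5 N to keep it moving) and stays where it is left. Its stop is set between 95 and 155 mm out, hidden inside the cabinet and different every time.
- buffer (a joint): How far the rubber buffer of the top drawer's stop is squeezed, m: 0 until the drawer meets it, then about 1.6 N per mm on top of the runners' drag, 12 mm at most. When let go, the buffer pushes the drawer back until the drag holds it, with up to about 3 mm of squeeze left.
- lamp_base (a point): Loose microscope lamp before the drawer, about 0.85 kg: olive housing 100 mm (its x) by 130 (its y), sides upright from 4 to 72 mm above the bench, stepped in 5 mm above that to 82; on it a knob (to 98 mm high) and a black lamp head on a jointed steel bracket, within 45 mm of the middle in x, 25 in y, 210 mm high in all. Point: centre of the housing, 40 mm above the bench; axes are the lamp's own.
- jar1_mid (a point): small lidded specimen jar, 33 mm across, 30 mm high, standing loose in the top drawer (unseen while it is shut); point at its centre
- jar2_mid (a point): a second such jar in the same drawer; point at its centre
- beaker_mid (a point): bystander: empty glass beaker, 68 mm across, 85 mm high, on the bench; point at its middle
- dishes_mid (a point): bystander: stack of three lidded Petri dishes, 92 mm across, 44 mm high, on the bench; point at its middle
- bottle_mid (a point): bystander: white plastic bottle, 56 mm across, 140 mm high, on the bench; point at its middle
- slide_box_mid (a point): bystander: flat grey slide box, 87 x 167 x 34 mm, lying on top of the cabinet; point at its middle
- forceps_mid (a point): bystander: steel forceps, 135 mm long, 6 mm thick, lying flat on the bench on the robot's side of the lamp; point at its middle
- watch_glass_mid (a point): bystander: shallow round watch glass, 80 mm across, 12 mm high, on the bench on the robot's side; point at its middle

How it is judged:
By the outcome, as a careful person would: the job done as asked, in the order asked, and still so for the second after the job is handed in, with the robot touching nothing.
It also fails if it takes over 56 s, if anything falls off the work surface, if the arm or the gripper's body presses on something with over 40 N, if the wrist force passes 120 N, or if a joint passes its speed limit or range.

## Working session

There is one attempt and no reset: what is moved stays moved. The work goes in short steps, Python scripts to look and compute and a tool call to move; the robot and the scene stay as the last step left them, time stands still between calls to the robot, and variables do not carry over. Pictures are saved under pics/ and viewed, at most 10 in all, crops included, and the job is handed in when it is done.

Besides the shell and the picture viewer there is one more tool, called after "Emit:" as name(argument=value, ...), one argument or row to a line, values as JSON. carry_out: Moves the arm, as the interface text tells. Shifts and turns lie within -1 to 1; 1 stands for 3 cm of shift or 45 degrees of turn. Its arguments: {"type":"object","properties":{"series":{"type":"array"},"force":{"type":"number"}},"required":["series"]}

```bash
mkdir -p pics; ls
cat > h.py <<'E'
import numpy as np, cv2
from station import manip, grab_frame, camera_model, search_frame, silhouettes
from scipy.spatial.transform import Rotation as R
def ray(cam,uv,st=None):
    m=camera_model(cam)
    if cam=='wrist':
        st=st or manip.observe(); T=np.eye(4); T[:3,:3]=R.from_rotvec(st['tool_rot']).as_matrix(); T[:3,3]=st['tool_pos']
        C=T@np.array(m['tool_from_camera'])
    else: C=np.array(m['cam_to_world'])
    d=C[:3,:3]@np.array([(uv[0]-m['cx'])/m['fx'],(uv[1]-m['cy'])/m['fy'],1.])
    return C[:3,3],d/np.linalg.norm(d)
def onz(cam,uv,z,st=None):
    o,d=ray(cam,uv,st); return o+d*(z-o[2])/d[2]
def proj(cam,P,st=None):
    m=camera_model(cam)
    if cam=='wrist':
        st=st or manip.observe(); T=np.eye(4); T[:3,:3]=R.from_rotvec(st['tool_rot']).as_matrix(); T[:3,3]=st['tool_pos']
        C=T@np.array(m['tool_from_camera'])
    else: C=np.array(m['cam_to_world'])
    p=np.linalg.inv(C)@np.append(P,1); return np.array([m['fx']*p[0]/p[2]+m['cx'],m['fy']*p[1]/p[2]+m['cy']])
E
python3 - <<'E'
from h import *
np.set_printoptions(precision=3,suppress=True)
print(manip.observe())
a={c:grab_frame(c) for c in('scene','side','wrist')}
for c in a: cv2.imwrite(f'pics/{c}0.png',a[c]); print(c,camera_model(c))
for n,z in [('cabinet_front',0),('pull',.124),('lamp_base',.04),('beaker_mid',.0425),('dishes_mid',.022),('bottle_mid',.07),('slide_box_mid',.153),('forceps_mid',.003),('watch_glass_mid',.006)]:
  for c in('scene','side'):
    for r in search_frame(c,n)[:2]: print(n,c,round(r['p'],2),r['point'],onz(c,r['point'],z))
E
```

```text
pics
{'t': 0.0, 'joint_pos': array([-0.067,  0.3  ,  1.522, -0.   ,  1.321, -0.067]), 'qd': array([-0.001,  0.001, -0.   , -0.001, -0.   , -0.001]), 'joint_efforts': array([ -0.002, -53.181, -35.274,   0.071,   0.024,  -0.   ]), 'tool_pos': array([ 0.55 , -0.   ,  0.205]), 'tool_rot': array([-2.221, -2.221,  0.001]), 'ft_force': array([-0.458,  0.271,  0.162]), 'torque': array([-0.001, -0.036, -0.059]), 'finger_force': 0.0, 'grip_width': 0.09394414054479899}
scene {'fx': 455.4040439130964, 'fy': 455.4040439130964, 'cx': 324.14400300959215, 'cy': 252.0928824669485, 'cam_to_world': array([[-0.386,  0.659, -0.646,  1.299],
       [ 0.923,  0.274, -0.271,  0.296],
       [-0.001, -0.7  , -0.714,  0.891],
       [ 0.   ,  0.   ,  0.   ,  1.   ]])}
side {'fx': 602.2370965636653, 'fy': 602.2370965636653, 'cx': 322.09564723481475, 'cy': 246.52604536789218, 'cam_to_world': array([[-0.894, -0.249,  0.373,  0.139],
       [-0.448,  0.531, -0.72 ,  0.894],
       [-0.018, -0.81 , -0.586,  0.825],
       [ 0.   ,  0.   ,  0.   ,  1.   ]])}
wrist {'fx': 395.19079764713706, 'fy': 395.19079764713706
[... 710 characters left out ...]
266.8, 447.9] [0.488 0.424 0.022]
dishes_mid side 0.17 [215.7, 238.8] [ 0.888 -0.014  0.022]
bottle_mid scene 0.64 [218.4, 202.7] [ 0.49  -0.368  0.07 ]
bottle_mid side 0.92 [441.5, 193.3] [ 0.456 -0.352  0.07 ]
slide_box_mid scene 0.58 [352.9, 313.0] [0.767 0.135 0.153]
slide_box_mid side 0.85 [216.4, 238.0] [0.766 0.132 0.153]
forceps_mid scene 0.74 [504.6, 296.1] [0.464 0.433 0.003]
forceps_mid side 0.68 [407.8, 348.2] [0.369 0.108 0.003]
watch_glass_mid scene 0.69 [303.4, 211.4] [ 0.365 -0.163  0.006]
watch_glass_mid scene 0.63 [218.4, 200.4] [ 0.418 -0.425  0.006]
watch_glass_mid side 0.89 [448.2, 267.3] [ 0.373 -0.16   0.006]
watch_glass_mid side 0.43 [268.0, 274.2] [0.721 0.031 0.006]
```

View pics/scene0.png

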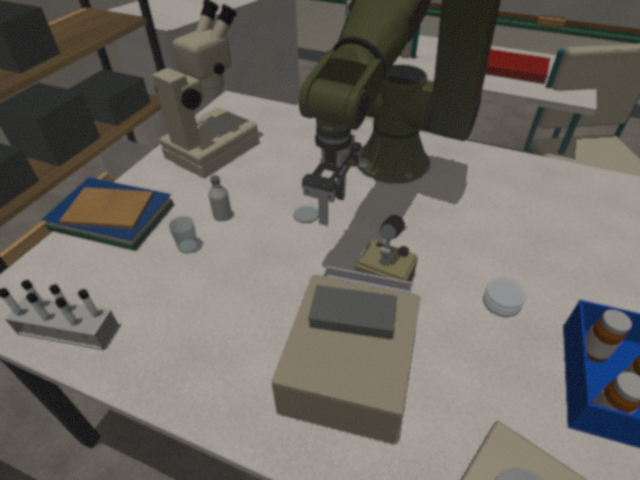

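View pics/side0.png

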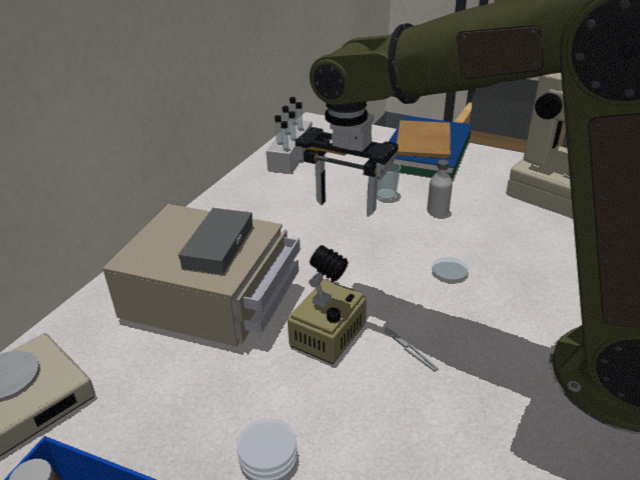

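View pics/wrist0.png

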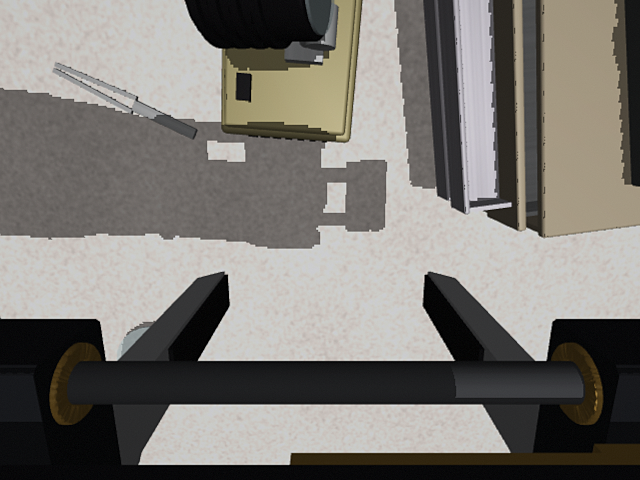

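The lamp (wrist image: top plate edges at (222,130)–(350,140)) stands close before the cabinet. The pull's outer lip runs from about (425,0) to (460,210). Its -y side is clear, so I'll push it that way. First a higher look.

Emit:
carry_out(
  series=[
    {"tx":0,"tz":-1},
    {"tx":1,"tz":-1},
    {"tx":1,"tz":-1},
    {"tx":1,"tz":-1},
    {"tx":1},
    {},
    {},
  ],
)

```text
invalid input at $.series[0]: expected keys gripper, tx, ty, tz, rx, ry, rz
```

Run:
```python
from h import *
np.set_printoptions(precision=3,suppress=True)
st=manip.observe(); print(st['tool_pos'],st['t'])
im=grab_frame('wrist'); cv2.imwrite('pics/w1.png',im)
for n,z in [('pull',.124),('lamp_base',.08),('slide_box_mid',.17),('forceps_mid',.003)]:
    for r in silhouettes('wrist',n)[:1]:
        m=r['pixels'].astype(np.uint8)
        ys,xs=np.nonzero(m)
        b=cv2.boxPoints(cv2.minAreaRect(np.c_[xs,ys].astype(np.float32)))
        print(n,round(r['p'],2),m.sum(),r['point'],onz('wrist',r['point'],z,st)); print(np.c_[b,[onz('wrist',q,z,st)[:2] for q in b]])
```

```text
[ 0.55  -0.     0.205] 1.05
pull 0.6 20022 [490.1, 101.9] [0.652 0.093 0.124]
[[437.      0.      0.614   0.15 ]
 [535.      0.      0.672   0.15 ]
 [535.    230.      0.69    0.011]
 [437.    230.      0.624   0.011]]
slide_box_mid 0.69 2587 [633.2, 82.9] [0.705 0.098 0.17 ]
[[622.      0.      0.693   0.136]
 [639.      0.      0.701   0.136]
 [639.    186.      0.718   0.046]
 [622.    186.      0.709   0.046]]
forceps_mid 0.75 1822 [123.0, 107.4] [0.363 0.099 0.003]
[[ 49.8    73.4     0.3     0.128]
 [ 58.     57.      0.31    0.142]
 [199.2   127.6     0.431   0.081]
 [191.    144.      0.423   0.067]]
```

View pics/w1.png

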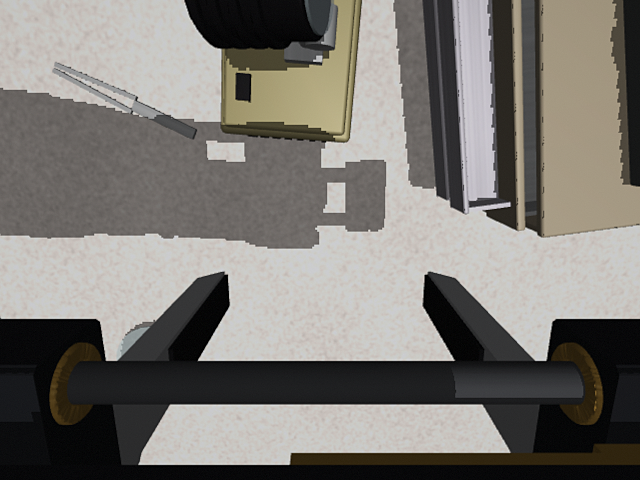

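Refused; all keys are needed (the picture is unchanged from the start view).

Emit:
carry_out(
  series=[
    {"gripper":0,"tx":0,"ty":0,"tz":-1,"rx":0,"ry":0,"rz":0},
    {"gripper":0,"tx":1,"ty":0,"tz":-1,"rx":0,"ry":0,"rz":0},
    {"gripper":0,"tx":1,"ty":0,"tz":-1,"rx":0,"ry":0,"rz":0},
    {"gripper":0,"tx":1,"ty":0,"tz":-1,"rx":0,"ry":0,"rz":0},
    {"gripper":0,"tx":1,"ty":0,"tz":0,"rx":0,"ry":0,"rz":0},
    {"gripper":0,"tx":0,"ty":0,"tz":0,"rx":0,"ry":0,"rz":0},
    {"gripper":0,"tx":0,"ty":0,"tz":0,"rx":0,"ry":0,"rz":0},
  ],
)

```text
t: 2.17
tool_pos: [0.5499, 0.1194, 0.3251]
tool_rot: [-2.221, -2.221, 0.001]
ft_force: [-0.7, 0.3, -0.4]
grip_width: 0.0943
finger_force: 0.0
```

```bash
cat > look.py <<'E'
import sys
from h import *
np.set_printoptions(precision=3,suppress=True)
st=manip.observe(); print(st['tool_pos'],st['t'])
im=grab_frame('wrist'); cv2.imwrite(sys.argv[1],im)
for n,z in [('pull',.124),('lamp_base',.08),('slide_box_mid',.17),('forceps_mid',.003),('dishes_mid',.044),('jar1_mid',.1)]:
    for r in silhouettes('wrist',n)[:1]:
        m=r['pixels'].astype(np.uint8)
        ys,xs=np.nonzero(m)
        b=cv2.boxPoints(cv2.minAreaRect(np.c_[xs,ys].astype(np.float32)))
        print(n,round(r['p'],2),m.sum(),r['point'],onz('wrist',r['point'],z,st)); print(np.c_[b,[onz('wrist',q,z,st)[:2] for q in b]])
E
python3 look.py pics/w2.png
```

```text
[0.55  0.119 0.325] 2.175
pull 0.86 10102 [426.6, 185.3] [0.645 0.148 0.124]
[[389.868  85.702   0.607   0.237]
 [447.059  82.278   0.658   0.24 ]
 [460.296 303.348   0.688   0.026]
 [403.106 306.772   0.629   0.023]]
lamp_base 0.91 11010 [300.1, 190.5] [0.521 0.137 0.08 ]
[[242.93  242.058   0.457   0.08 ]
 [254.444 123.075   0.475   0.207]
 [352.718 132.586   0.577   0.197]
 [341.203 251.568   0.566   0.069]]
slide_box_mid 0.68 22084 [566.9, 205.2] [0.754 0.136 0.17 ]
[[496.877 111.592   0.687   0.212]
 [620.678  98.051   0.784   0.222]
 [642.248 295.27    0.834   0.054]
 [518.448 308.81    0.724   0.041]]
forceps_mid 0.92 945 [181.8, 207.4] [0.364 0.106 0.003]
[[129.034 194.414   0.299   0.123]
 [134.138 181.655   0.307   0.139]
 [235.172 222.069   0.432   0.087]
 [230.069 234.828   0.424   0.07 ]]
```

View pics/w2.png

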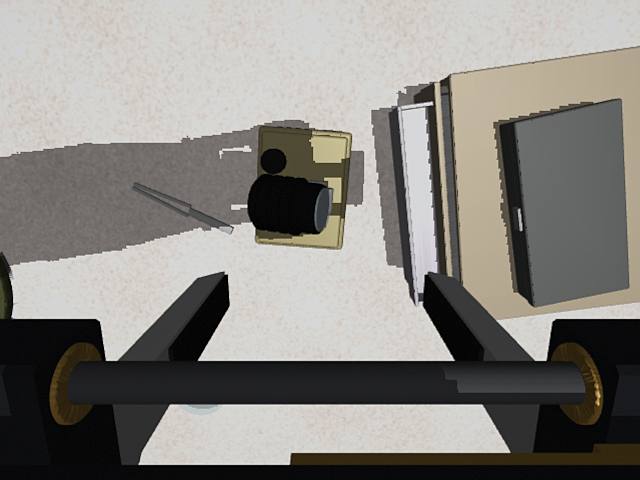

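Clear view: lamp housing corners at about (260,126), (352,133), (343,249), (256,242); pull lip from (390,108) to (413,306); cabinet top front edge (452,75)–(466,318).

Run:
```python
from h import *
np.set_printoptions(precision=3,suppress=True)
for z,pts in [(.072,[(260,126),(352,133),(343,249),(256,242)]),(.124,[(390,108),(413,306),(434,103),(400,107)]),(.136,[(452,75),(466,318)]),(.003,[(135,185),(231,231)])]:
    q=np.array([onz('wrist',p,z)[:2] for p in pts]); print(z,'\n',q,q.mean(0), np.degrees(np.arctan2(*(q[1]-q[0])[::-1])))
```

```text
0.072 
 [[0.48  0.204]
 [0.577 0.197]
 [0.569 0.07 ]
 [0.47  0.078]] [0.524 0.138] -4.17538621251001
0.124 
 [[0.608 0.218]
 [0.639 0.023]
 [0.648 0.223]
 [0.617 0.219]] [0.628 0.171] -80.81778778790165
0.136 
 [[0.659 0.245]
 [0.691 0.016]] [0.675 0.13 ] -82.0781806266524
0.003 
 [[0.308 0.135]
 [0.426 0.075]] [0.367 0.105] -26.79719940546357
```

Emit:
carry_out(
  series=[
    {"gripper":0.36,"tx":1,"ty":-1,"tz":0,"rx":0,"ry":0,"rz":0},
    {"gripper":0.36,"tx":1,"ty":-0.27,"tz":0,"rx":0,"ry":0,"rz":0},
    {"gripper":0.36,"tx":1,"ty":0,"tz":0,"rx":0,"ry":0,"rz":0},
    {"gripper":0.36,"tx":1,"ty":0,"tz":0,"rx":0,"ry":0,"rz":0},
    {"gripper":0.36,"tx":0.6,"ty":0,"tz":0.5,"rx":0,"ry":0,"rz":0},
    {"gripper":0.36,"tx":0,"ty":0,"tz":1,"rx":0,"ry":0,"rz":0},
    {"gripper":0.36,"tx":0,"ty":0,"tz":1,"rx":0,"ry":0,"rz":0},
    {"gripper":0.36,"tx":0,"ty":0,"tz":1,"rx":0,"ry":0,"rz":0},
    {"gripper":0.36,"tx":0,"ty":0,"tz":1,"rx":0,"ry":0,"rz":0},
    {"gripper":0.36,"tx":0,"ty":0,"tz":0,"rx":0,"ry":0,"rz":0},
  ],
)

```text
t: 3.78
tool_pos: [0.5109, 0.2572, 0.1879]
tool_rot: [-2.221, -2.22, 0.007]
ft_force: [1.0, -0.7, 0.3]
grip_width: 0.0599
finger_force: 0.0
```

Emit:
carry_out(
  series=[
    {"gripper":0.36,"tx":0,"ty":0,"tz":1,"rx":0,"ry":0,"rz":0},
    {"gripper":0.36,"tx":0,"ty":0,"tz":1,"rx":0,"ry":0,"rz":0},
    {"gripper":0.36,"tx":0,"ty":0,"tz":1,"rx":0,"ry":0,"rz":0},
    {"gripper":0.36,"tx":0,"ty":0,"tz":1,"rx":0,"ry":0,"rz":0},
    {"gripper":0.36,"tx":0,"ty":0,"tz":1,"rx":0,"ry":0,"rz":0},
    {"gripper":0.36,"tx":0,"ty":0,"tz":0,"rx":0,"ry":0,"rz":0},
    {"gripper":0.36,"tx":0,"ty":0,"tz":0,"rx":0,"ry":0,"rz":0},
  ],
)

```text
t: 4.65
tool_pos: [0.5128, 0.2583, 0.0422]
tool_rot: [2.221, 2.221, 0.003]
ft_force: [0.4, 0.8, 0.1]
grip_width: 0.0599
finger_force: 0.0
```

Emit:
carry_out(
  series=[
    {"gripper":0.36,"tx":-0.4,"ty":0,"tz":0,"rx":0,"ry":0,"rz":0},
    {"gripper":0.36,"tx":-0.4,"ty":0,"tz":0,"rx":0,"ry":0,"rz":0},
    {"gripper":0.36,"tx":-0.3,"ty":0,"tz":0,"rx":0,"ry":0,"rz":0},
    {"gripper":0.36,"tx":-0.2,"ty":0,"tz":0,"rx":0,"ry":0,"rz":0},
    {"gripper":0.36,"tx":-0.2,"ty":0,"tz":0,"rx":0,"ry":0,"rz":0},
    {"gripper":0.36,"tx":-0.2,"ty":0,"tz":0,"rx":0,"ry":0,"rz":0},
    {"gripper":0.36,"tx":-0.3,"ty":0,"tz":0,"rx":0,"ry":0,"rz":0},
    {"gripper":0.36,"tx":-0.4,"ty":0,"tz":0,"rx":0,"ry":0,"rz":0},
    {"gripper":0.36,"tx":-0.4,"ty":0,"tz":0,"rx":0,"ry":0,"rz":0},
    {"gripper":0.36,"tx":-0.4,"ty":0,"tz":0,"rx":0,"ry":0,"rz":0},
  ],
)

```text
t: 5.9
tool_pos: [0.512, 0.1612, 0.0405]
tool_rot: [2.221, 2.221, 0.0]
ft_force: [-0.6, 3.5, 1.1]
grip_width: 0.0603
finger_force: 2.2
```

Run:
```python
from h import *
a=grab_frame('side'); b=grab_frame('wrist'); cv2.imwrite('pics/p1.png',np.hstack([cv2.resize(a,(400,300)),cv2.resize(b,(400,300))]))
```

```text
(no output)
```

View pics/p1.png

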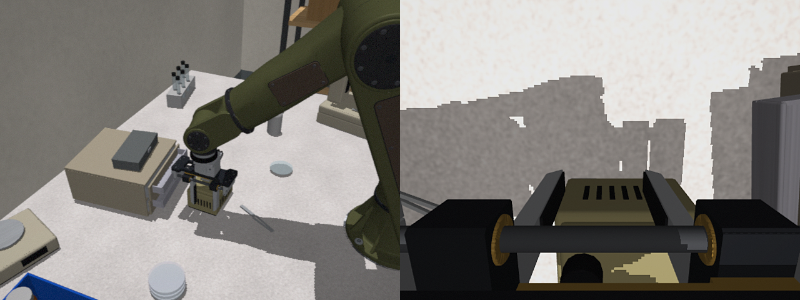

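The picture shows both fingers flat against the lamp's +y face, with the lamp upright and clear of the forceps and pull. I'll continue the push.

Emit:
carry_out(
  series=[
    {"gripper":0.36,"tx":-0.4,"ty":0,"tz":0,"rx":0,"ry":0,"rz":0},
    {"gripper":0.36,"tx":-0.4,"ty":0,"tz":0,"rx":0,"ry":0,"rz":0},
    {"gripper":0.36,"tx":-0.4,"ty":0,"tz":0,"rx":0,"ry":0,"rz":0},
    {"gripper":0.36,"tx":-0.4,"ty":0,"tz":0,"rx":0,"ry":0,"rz":0},
    {"gripper":0.36,"tx":-0.4,"ty":0,"tz":0,"rx":0,"ry":0,"rz":0},
    {"gripper":0.36,"tx":-0.4,"ty":0,"tz":0,"rx":0,"ry":0,"rz":0},
    {"gripper":0.36,"tx":-0.4,"ty":0,"tz":0,"rx":0,"ry":0,"rz":0},
    {"gripper":0.36,"tx":-0.4,"ty":0,"tz":0,"rx":0,"ry":0,"rz":0},
    {"gripper":0.36,"tx":-0.4,"ty":0,"tz":0,"rx":0,"ry":0,"rz":0},
    {"gripper":0.36,"tx":-0.4,"ty":0,"tz":0,"rx":0,"ry":0,"rz":0},
  ],
)

```text
t: 7.25
tool_pos: [0.5118, 0.0412, 0.0404]
tool_rot: [-2.221, -2.221, 0.0]
ft_force: [-0.1, 4.6, 0.7]
grip_width: 0.06
finger_force: 2.0
```

Emit:
carry_out(
  series=[
    {"gripper":0.36,"tx":-0.4,"ty":0,"tz":0,"rx":0,"ry":0,"rz":0},
    {"gripper":0.36,"tx":-0.4,"ty":0,"tz":0,"rx":0,"ry":0,"rz":0},
    {"gripper":0.36,"tx":-0.4,"ty":0,"tz":0,"rx":0,"ry":0,"rz":0},
    {"gripper":0.36,"tx":-0.4,"ty":0,"tz":0,"rx":0,"ry":0,"rz":0},
    {"gripper":0.36,"tx":-0.4,"ty":0,"tz":0,"rx":0,"ry":0,"rz":0},
    {"gripper":0.36,"tx":-0.4,"ty":0,"tz":0,"rx":0,"ry":0,"rz":0},
    {"gripper":0.36,"tx":-0.2,"ty":0,"tz":0,"rx":0,"ry":0,"rz":0},
    {"gripper":0.36,"tx":0,"ty":0,"tz":0,"rx":0,"ry":0,"rz":0},
    {"gripper":0.36,"tx":0,"ty":0,"tz":0,"rx":0,"ry":0,"rz":0},
  ],
)

```text
t: 8.38
tool_pos: [0.5119, -0.0361, 0.0404]
tool_rot: [2.221, 2.221, -0.0]
ft_force: [-0.6, -0.1, 0.1]
grip_width: 0.0602
finger_force: 0.0
```

Emit:
carry_out(
  series=[
    {"gripper":0.36,"tx":0.4,"ty":0,"tz":0,"rx":0,"ry":0,"rz":0},
    {"gripper":0.36,"tx":0.8,"ty":0,"tz":0,"rx":0,"ry":0,"rz":0},
    {"gripper":0.36,"tx":0.5,"ty":0,"tz":-1,"rx":0,"ry":0,"rz":0},
    {"gripper":1,"tx":0,"ty":0,"tz":-1,"rx":0,"ry":0,"rz":0},
    {"gripper":1,"tx":0,"ty":0,"tz":-1,"rx":0,"ry":0,"rz":0},
    {"gripper":1,"tx":0,"ty":0,"tz":-1,"rx":0,"ry":0,"rz":0},
    {"gripper":1,"tx":0,"ty":0,"tz":-1,"rx":0,"ry":0,"rz":0},
    {"gripper":1,"tx":1,"ty":0,"tz":-1,"rx":0,"ry":0,"rz":0},
    {"gripper":1,"tx":1,"ty":0,"tz":-1,"rx":0,"ry":0,"rz":0},
    {"gripper":1,"tx":0,"ty":0,"tz":0,"rx":0,"ry":0,"rz":0},
  ],
)

```text
t: 9.62
tool_pos: [0.5123, 0.0771, 0.2523]
tool_rot: [2.217, 2.223, 0.004]
ft_force: [-0.2, -1.0, 0.3]
grip_width: 0.0004
finger_force: 0.0
```

Emit:
carry_out(
  series=[
    {"gripper":1,"tx":0.5,"ty":1,"tz":0,"rx":0,"ry":0,"rz":0.226},
    {"gripper":1,"tx":0,"ty":0,"tz":0,"rx":0,"ry":0,"rz":0.226},
    {"gripper":1,"tx":0,"ty":0,"tz":0,"rx":0,"ry":0,"rz":0.226},
    {"gripper":1,"tx":0,"ty":0,"tz":0,"rx":0,"ry":0,"rz":0.226},
    {"gripper":1,"tx":0,"ty":0,"tz":0,"rx":0,"ry":0,"rz":0.226},
    {"gripper":1,"tx":0,"ty":0,"tz":0,"rx":0,"ry":0,"rz":0.226},
    {"gripper":1,"tx":0,"ty":0,"tz":0,"rx":0,"ry":0,"rz":0.226},
    {"gripper":1,"tx":0,"ty":0,"tz":0,"rx":0,"ry":0,"rz":0.226},
    {"gripper":1,"tx":0,"ty":0,"tz":0,"rx":0,"ry":0,"rz":0},
    {"gripper":1,"tx":0,"ty":0,"tz":0,"rx":0,"ry":0,"rz":0},
  ],
)

```text
t: 10.88
tool_pos: [0.5417, 0.0899, 0.2498]
tool_rot: [3.132, 0.243, -0.001]
ft_force: [0.1, -0.2, -0.4]
grip_width: 0.0003
finger_force: 0.0
```

```bash
python3 look.py pics/w3.png
python3 - <<'E'
from h import *
s=manip.observe(); print(s['joint_pos'], R.from_rotvec(s['tool_rot']).as_matrix().round(3))
E
```

```text
[0.542 0.09  0.25 ] 10.875
pull 0.6 20285 [305.8, 73.3] [0.654 0.122 0.124]
[[139.228 112.978   0.608   0.239]
 [140.148  40.28    0.657   0.241]
 [465.223  44.395   0.69    0.013]
 [464.303 117.092   0.642   0.002]]
lamp_base 0.96 21965 [549.4, 275.6] [ 0.522 -0.124  0.08 ]
[[426.427 323.006   0.457  -0.021]
 [459.27  185.064   0.59   -0.021]
 [667.423 234.624   0.576  -0.218]
 [634.579 372.567   0.437  -0.237]]
dishes_mid 0.73 3856 [21.3, 212.3] [0.495 0.387 0.044]
[[ -0.    169.      0.535   0.406]
 [ 54.    169.      0.543   0.354]
 [ 54.    259.      0.452   0.355]
 [  0.    259.      0.443   0.409]]
[9.79044809e-02 2.67691453e-01 1.45750511e+00 6.29576644e-06
 1.41637806e+00 1.51723890e+00] [[ 0.989  0.151  0.   ]
 [ 0.151 -0.989  0.   ]
 [ 0.    -0.    -1.   ]]
```

View pics/w3.png

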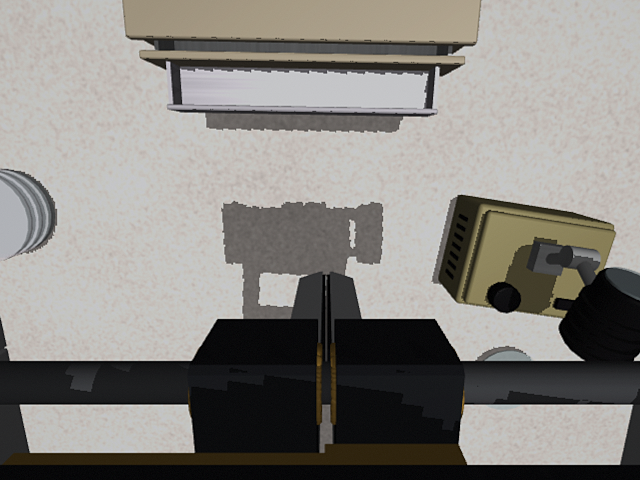

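Lamp is upright at the right, housing corner nearest at about (458,197)/(440,285). Pull lip outer edge runs (167,107)–(437,114), inner lip line at about y=105, drawer face around y=68.

Run:
```python
from h import *
np.set_printoptions(precision=4,suppress=True)
st=manip.observe()
for z,pts in [(.124,[(168,109),(437,114)]),(.126,[(140,56),(465,62)]),(.136,[(123,38),(478,44)]),(.072,[(459,195),(438,290)])]:
    q=np.array([onz('wrist',p,z,st)[:2] for p in pts]); d=q[0]-q[1]; print(z,q,q.mean(0),np.degrees(np.arctan2(d[1],d[0]))-90,np.linalg.norm(d))
a=np.radians(8.5); X=np.array([np.cos(a),np.sin(a)]); 
l=np.array([onz('wrist',p,.124,st)[:2] for p in [(168,109),(437,114)]]).mean(0); m=l+.019*X; print('mouth',m)
Rm=R.from_rotvec(st['tool_rot']).as_matrix(); print('tool delta to mouth',Rm.T@(np.append(m,.105)-st['tool_pos'])/.03)
Y=np.array([-X[1],X[0]])
for p in [(459,195),(438,290)]:
    q=onz('wrist',p,.072,st)[:2]-m; print('lamp corner rel mouth x,y',q@X,q@Y)
```

```text
0.124 [[0.6147 0.2185]
 [0.6413 0.0222]] [0.628  0.1204] 7.716728164843062 0.19811589058266857
0.126 [[0.6475 0.2394]
 [0.6786 0.0108]] [0.6631 0.1251] 7.751489960619793 0.23072880828745157
0.136 [[0.6559 0.2467]
 [0.6888 0.0077]] [0.6723 0.1272] 7.842566195497511 0.2412526411173551
0.072 [[ 0.5811 -0.0261]
 [ 0.4886 -0.0275]] [ 0.5348 -0.0268] -89.18234642629429 0.09251686361296547
mouth [0.6468 0.1232]
tool delta to mouth [ 3.6224 -0.5662  4.8475]
lamp corner rel mouth x,y -0.087027481157753 -0.13797646014179255
lamp corner rel mouth x,y -0.1787139536994844 -0.1256087277047454
```

Emit:
carry_out(
  series=[
    {"gripper":1,"tx":0.9,"ty":-0.19,"tz":0,"rx":0,"ry":0,"rz":0},
    {"gripper":1,"tx":0.9,"ty":-0.19,"tz":0.5,"rx":0,"ry":0,"rz":0},
    {"gripper":1,"tx":0.9,"ty":-0.19,"tz":0.5,"rx":0,"ry":0,"rz":0},
    {"gripper":1,"tx":0.92,"ty":0,"tz":0.5,"rx":0,"ry":0,"rz":0},
    {"gripper":1,"tx":0,"ty":0,"tz":0.8,"rx":0,"ry":0,"rz":0.018},
    {"gripper":1,"tx":0,"ty":0,"tz":0.8,"rx":0,"ry":0,"rz":0},
    {"gripper":1,"tx":0,"ty":0,"tz":0,"rx":0,"ry":0,"rz":0},
    {"gripper":1,"tx":0,"ty":0,"tz":0,"rx":0,"ry":0,"rz":0},
  ],
)

```text
t: 12.22
tool_pos: [0.6471, 0.1233, 0.1587]
tool_rot: [-3.134, -0.215, -0.002]
ft_force: [-0.3, 0.1, 0.9]
grip_width: 0.0006
finger_force: 0.0
```

Run:
```python
from h import *
print(manip.observe()['tool_pos'],manip.observe()['tool_rot'])
a=grab_frame('side'); b=grab_frame('wrist')
c=proj('side',np.array([.63,.12,.13])); x,y=int(c[0]),int(c[1])
cr=cv2.resize(a[y-60:y+60,x-80:x+80],(400,300),interpolation=cv2.INTER_CUBIC)
cv2.imwrite('pics/p2.png',np.hstack([cr,cv2.resize(b,(400,300))]))
```

```text
[0.64706984 0.12328082 0.15867748] [-3.13416597e+00 -2.14797055e-01 -2.16854943e-03]
```

View pics/p2.png

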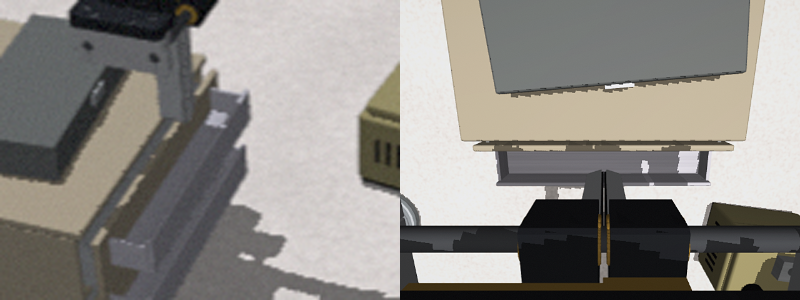

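The fingertips hang over the channel between face and lip (wrist half: tips at about (605,175), channel 152–185). Descending gently.

Emit:
carry_out(
  series=[
    {"gripper":1,"tx":0,"ty":0,"tz":0.5,"rx":0,"ry":0,"rz":0},
    {"gripper":1,"tx":0,"ty":0,"tz":0.5,"rx":0,"ry":0,"rz":0},
    {"gripper":1,"tx":0,"ty":0,"tz":0.2,"rx":0,"ry":0,"rz":0},
    {"gripper":1,"tx":0,"ty":0,"tz":0.2,"rx":0,"ry":0,"rz":0},
    {"gripper":1,"tx":0,"ty":0,"tz":0,"rx":0,"ry":0,"rz":0},
  ],
)

```text
t: 12.95
tool_pos: [0.6466, 0.1232, 0.1151]
tool_rot: [3.134, 0.215, -0.001]
ft_force: [-0.6, -0.8, 0.2]
grip_width: 0.0005
finger_force: 0.0
```

Emit:
carry_out(
  series=[
    {"gripper":1,"tx":0,"ty":0,"tz":0.2,"rx":0,"ry":0,"rz":0},
    {"gripper":1,"tx":0,"ty":0,"tz":0.1,"rx":0,"ry":0,"rz":0},
    {"gripper":1,"tx":-0.1,"ty":0,"tz":0,"rx":0,"ry":0,"rz":0},
    {"gripper":1,"tx":-0.1,"ty":0,"tz":0,"rx":0,"ry":0,"rz":0},
    {"gripper":1,"tx":-0.1,"ty":0,"tz":0,"rx":0,"ry":0,"rz":0},
    {"gripper":1,"tx":-0.1,"ty":0,"tz":0,"rx":0,"ry":0,"rz":0},
  ],
)

```text
t: 13.7
tool_pos: [0.635, 0.1216, 0.1065]
tool_rot: [-3.134, -0.214, -0.002]
ft_force: [4.5, 1.0, -2.8]
grip_width: 0.0004
finger_force: 2.5
```

Emit:
carry_out(
  series=[
    {"gripper":1,"tx":-0.12,"ty":0,"tz":0,"rx":0,"ry":0,"rz":0},
    {"gripper":1,"tx":-0.15,"ty":0,"tz":0,"rx":0,"ry":0,"rz":0},
    {"gripper":1,"tx":-0.18,"ty":0,"tz":0,"rx":0,"ry":0,"rz":0},
    {"gripper":1,"tx":-0.2,"ty":0,"tz":0,"rx":0,"ry":0,"rz":0},
    {"gripper":1,"tx":-0.2,"ty":0,"tz":0,"rx":0,"ry":0,"rz":0},
    {"gripper":1,"tx":-0.2,"ty":0,"tz":0,"rx":0,"ry":0,"rz":0},
    {"gripper":1,"tx":-0.2,"ty":0,"tz":0,"rx":0,"ry":0,"rz":0},
    {"gripper":1,"tx":-0.2,"ty":0,"tz":0,"rx":0,"ry":0,"rz":0},
    {"gripper":1,"tx":-0.2,"ty":0,"tz":0,"rx":0,"ry":0,"rz":0},
    {"gripper":1,"tx":-0.2,"ty":0,"tz":0,"rx":0,"ry":0,"rz":0},
  ],
)

```text
t: 14.95
tool_pos: [0.5799, 0.114, 0.1066]
tool_rot: [-3.134, -0.214, -0.002]
ft_force: [5.0, 0.2, -3.7]
grip_width: 0.0005
finger_force: 2.6
```

Emit:
carry_out(
  series=[
    {"gripper":1,"tx":-0.2,"ty":0,"tz":0,"rx":0,"ry":0,"rz":0},
    {"gripper":1,"tx":-0.2,"ty":0,"tz":0,"rx":0,"ry":0,"rz":0},
    {"gripper":1,"tx":-0.15,"ty":0,"tz":0,"rx":0,"ry":0,"rz":0},
    {"gripper":1,"tx":-0.12,"ty":0,"tz":0,"rx":0,"ry":0,"rz":0},
  ],
)

```text
t: 15.45
tool_pos: [0.56, 0.1112, 0.1067]
tool_rot: [3.134, 0.214, 0.002]
ft_force: [5.0, -0.1, -3.0]
grip_width: 0.0003
finger_force: 2.6
```

Emit:
carry_out(
  series=[
    {"gripper":1,"tx":-0.08,"ty":0,"tz":0,"rx":0,"ry":0,"rz":0},
    {"gripper":1,"tx":-0.08,"ty":0,"tz":0,"rx":0,"ry":0,"rz":0},
  ],
)

```text
t: 15.7
tool_pos: [0.5553, 0.1106, 0.1066]
tool_rot: [3.134, 0.214, 0.001]
ft_force: [5.1, 0.1, -2.0]
grip_width: 0.0005
finger_force: 2.5
```

Emit:
carry_out(
  series=[
    {"gripper":1,"tx":-0.08,"ty":0,"tz":0,"rx":0,"ry":0,"rz":0},
  ],
)

```text
t: 15.82
tool_pos: [0.553, 0.1102, 0.1066]
tool_rot: [3.134, 0.214, 0.001]
ft_force: [5.1, 0.5, -2.6]
grip_width: 0.0005
finger_force: 2.5
```

Emit:
carry_out(
  series=[
    {"gripper":1,"tx":-0.08,"ty":0,"tz":0,"rx":0,"ry":0,"rz":0},
  ],
)

```text
t: 15.95
tool_pos: [0.5506, 0.1099, 0.1067]
tool_rot: [3.134, 0.214, 0.001]
ft_force: [5.0, -0.3, -2.9]
grip_width: 0.0004
finger_force: 2.5
```

Emit:
carry_out(
  series=[
    {"gripper":1,"tx":-0.08,"ty":0,"tz":0,"rx":0,"ry":0,"rz":0},
    {"gripper":1,"tx":-0.08,"ty":0,"tz":0,"rx":0,"ry":0,"rz":0},
  ],
)

```text
t: 16.2
tool_pos: [0.5458, 0.1093, 0.1066]
tool_rot: [3.134, 0.214, 0.001]
ft_force: [5.7, -0.3, -2.9]
grip_width: 0.0006
finger_force: 2.5
```

Emit:
carry_out(
  series=[
    {"gripper":1,"tx":-0.08,"ty":0,"tz":0,"rx":0,"ry":0,"rz":0},
  ],
)

```text
t: 16.32
tool_pos: [0.5434, 0.1089, 0.1067]
tool_rot: [3.134, 0.215, 0.001]
ft_force: [4.9, 0.2, -3.3]
grip_width: 0.0006
finger_force: 2.5
```

Emit:
carry_out(
  series=[
    {"gripper":1,"tx":-0.08,"ty":0,"tz":0,"rx":0,"ry":0,"rz":0},
    {"gripper":1,"tx":-0.08,"ty":0,"tz":0,"rx":0,"ry":0,"rz":0},
  ],
)

```text
t: 16.58
tool_pos: [0.5387, 0.1083, 0.1067]
tool_rot: [3.134, 0.214, 0.001]
ft_force: [4.3, 0.5, -2.4]
grip_width: 0.0006
finger_force: 2.5
```

Emit:
carry_out(
  series=[
    {"gripper":1,"tx":-0.08,"ty":0,"tz":0,"rx":0,"ry":0,"rz":0},
    {"gripper":1,"tx":-0.08,"ty":0,"tz":0,"rx":0,"ry":0,"rz":0},
  ],
)

```text
t: 16.82
tool_pos: [0.5339, 0.1076, 0.1066]
tool_rot: [3.134, 0.214, 0.001]
ft_force: [6.2, -0.2, -3.1]
grip_width: 0.0005
finger_force: 2.5
```

Emit:
carry_out(
  series=[
    {"gripper":1,"tx":-0.08,"ty":0,"tz":0,"rx":0,"ry":0,"rz":0},
  ],
)

```text
t: 16.95
tool_pos: [0.5315, 0.1073, 0.1066]
tool_rot: [3.134, 0.214, 0.001]
ft_force: [5.7, -0.4, -2.4]
grip_width: 0.0006
finger_force: 2.5
```

Emit:
carry_out(
  series=[
    {"gripper":1,"tx":-0.08,"ty":0,"tz":0,"rx":0,"ry":0,"rz":0},
    {"gripper":1,"tx":-0.08,"ty":0,"tz":0,"rx":0,"ry":0,"rz":0},
  ],
)

```text
t: 17.2
tool_pos: [0.5268, 0.1066, 0.1067]
tool_rot: [3.134, 0.214, 0.002]
ft_force: [4.9, -0.9, -1.7]
grip_width: 0.0002
finger_force: 2.5
```

Emit:
carry_out(
  series=[
    {"gripper":1,"tx":-0.08,"ty":0,"tz":0,"rx":0,"ry":0,"rz":0},
    {"gripper":1,"tx":-0.08,"ty":0,"tz":0,"rx":0,"ry":0,"rz":0},
  ],
)

```text
t: 17.45
tool_pos: [0.5221, 0.106, 0.1066]
tool_rot: [3.134, 0.215, 0.001]
ft_force: [5.4, -0.4, -3.0]
grip_width: 0.0006
finger_force: 2.5
```

Emit:
carry_out(
  series=[
    {"gripper":1,"tx":-0.08,"ty":0,"tz":0,"rx":0,"ry":0,"rz":0},
    {"gripper":1,"tx":-0.08,"ty":0,"tz":0,"rx":0,"ry":0,"rz":0},
  ],
)

```text
t: 17.7
tool_pos: [0.5173, 0.1053, 0.1066]
tool_rot: [3.134, 0.214, 0.001]
ft_force: [5.2, -0.7, -4.3]
grip_width: 0.0005
finger_force: 2.5
```

Emit:
carry_out(
  series=[
    {"gripper":1,"tx":-0.08,"ty":0,"tz":0,"rx":0,"ry":0,"rz":0},
    {"gripper":1,"tx":-0.08,"ty":0,"tz":0,"rx":0,"ry":0,"rz":0},
  ],
)

```text
t: 17.95
tool_pos: [0.5127, 0.1047, 0.1067]
tool_rot: [3.134, 0.214, 0.002]
ft_force: [8.0, -0.7, -4.0]
grip_width: 0.0003
finger_force: 3.9
```

Emit:
carry_out(
  series=[
    {"gripper":1,"tx":-0.05,"ty":0,"tz":0,"rx":0,"ry":0,"rz":0},
    {"gripper":1,"tx":0,"ty":0,"tz":0,"rx":0,"ry":0,"rz":0},
  ],
)

```text
t: 18.2
tool_pos: [0.5114, 0.1045, 0.1067]
tool_rot: [3.134, 0.214, 0.003]
ft_force: [7.8, 0.3, -4.8]
grip_width: -0.0001
finger_force: 3.6
```

Emit:
carry_out(
  series=[
    {"gripper":1,"tx":-0.05,"ty":0,"tz":0,"rx":0,"ry":0,"rz":0},
  ],
)

```text
t: 18.32
tool_pos: [0.5103, 0.1043, 0.1067]
tool_rot: [-3.134, -0.214, -0.004]
ft_force: [11.4, 0.9, -7.2]
grip_width: 0.0003
finger_force: 5.7
```

Buffer confirmed (force rising to 11 N, about 4 mm squeeze). Now easing off and lifting out.

Emit:
carry_out(
  series=[
    {"gripper":1,"tx":0.05,"ty":0,"tz":0,"rx":0,"ry":0,"rz":0},
    {"gripper":1,"tx":0.05,"ty":0,"tz":0,"rx":0,"ry":0,"rz":0},
    {"gripper":1,"tx":0.05,"ty":0,"tz":0,"rx":0,"ry":0,"rz":0},
    {"gripper":1,"tx":0.05,"ty":0,"tz":0,"rx":0,"ry":0,"rz":0},
    {"gripper":1,"tx":0.03,"ty":0,"tz":0,"rx":0,"ry":0,"rz":0},
    {"gripper":1,"tx":0,"ty":0,"tz":0,"rx":0,"ry":0,"rz":0},
  ],
)

```text
t: 19.08
tool_pos: [0.5162, 0.1053, 0.1064]
tool_rot: [3.134, 0.215, -0.0]
ft_force: [0.8, -0.7, 0.7]
grip_width: 0.0005
finger_force: 0.0
```

Emit:
carry_out(
  series=[
    {"gripper":1,"tx":0,"ty":0,"tz":-0.2,"rx":0,"ry":0,"rz":0},
    {"gripper":1,"tx":0,"ty":0,"tz":-0.4,"rx":0,"ry":0,"rz":0},
    {"gripper":1,"tx":0,"ty":0,"tz":-1,"rx":0,"ry":0,"rz":0},
    {"gripper":1,"tx":0,"ty":0,"tz":-1,"rx":0,"ry":0,"rz":0},
    {"gripper":1,"tx":0,"ty":0,"tz":-1,"rx":0,"ry":0,"rz":0},
    {"gripper":1,"tx":0,"ty":0,"tz":-1,"rx":0,"ry":0,"rz":0},
    {"gripper":1,"tx":0,"ty":0,"tz":0,"rx":0,"ry":0,"rz":0},
    {"gripper":1,"tx":0,"ty":0,"tz":0,"rx":0,"ry":0,"rz":0},
  ],
)

```text
t: 20.08
tool_pos: [0.5159, 0.1052, 0.244]
tool_rot: [3.134, 0.214, -0.001]
ft_force: [-0.2, 1.2, 0.2]
grip_width: 0.0003
finger_force: 0.0
```

Run:
```python
from h import *
np.set_printoptions(precision=3,suppress=True)
st=manip.observe(); a=grab_frame('side'); b=grab_frame('wrist')
for n in ('jar1_mid','pull','lamp_base'):
  for r in search_frame('wrist',n)[:3]: print(n,round(r['p'],2),r['point'],onz('wrist',r['point'],.124,st))
for n,z in [('beaker_mid',.0425),('dishes_mid',.022),('bottle_mid',.07),('slide_box_mid',.153),('forceps_mid',.003),('watch_glass_mid',.006)]:
  for r in search_frame('side',n)[:1]: print(n,round(r['p'],2),r['point'],onz('side',r['point'],z))
cv2.imwrite('pics/end.png',np.hstack([cv2.resize(a,(400,300)),cv2.resize(b,(400,300))]))
```

```text
jar1_mid 0.67 [270.7, 69.4] [0.627 0.16  0.124]
pull 0.6 [324.8, 127.5] [0.593 0.117 0.124]
lamp_base 0.82 [561.9, 242.0] [ 0.533 -0.078  0.124]
dishes_mid 0.75 [268.8, 447.0] [0.486 0.421 0.022]
bottle_mid 0.84 [442.5, 191.8] [ 0.456 -0.36   0.07 ]
slide_box_mid 0.68 [217.4, 239.3] [0.762 0.134 0.153]
forceps_mid 0.63 [412.5, 351.9] [0.358 0.113 0.003]
watch_glass_mid 0.69 [448.6, 268.7] [ 0.371 -0.155  0.006]
```

View pics/end.png

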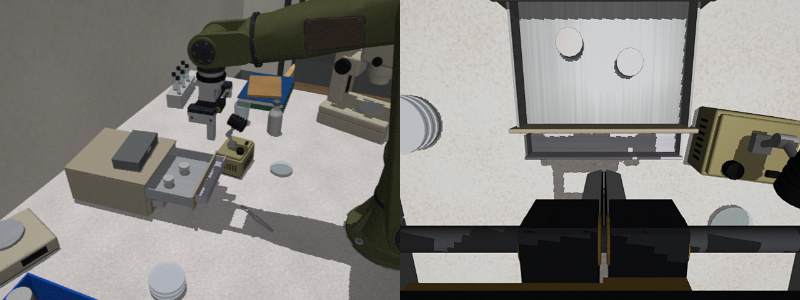

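The drawer is out, both jars stand (about (569,42) and (629,63) in the right half), the lamp is upright beside it, and the bystanders are unmoved.

```bash
python3 -c "
from station import manip
print(manip.finish_job())"
```

```text
the job is handed in; nothing more can be done
None
```

I pushed the lamp clear of the drawer, still upright, then drew the top drawer out until it met the buffer (about 4 mm squeeze at most) and let go; both jars are standing, the other things I could check have not moved (the beaker was not found in the last check), and the job was handed in at about 20 s.

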